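Hang the tool tote on the drying rail by its open C

ROBOT

A 6-joint arm with a two-finger parallel gripper is mounted at the origin on the work surface. World frame = base frame: x ahead of the robot, y to its left, z up, the work surface at z = 0. Lengths are in m, angles in rad, forces in N, time in s.
With the tool pointing down it reaches from about 0.3 to 0.825 m from the base axis. Payload 5.4 kg.
Tool frame: the origin (TCP) lies at the very end of the fingers, on their centre line; the grasp point (between the pads) lies 19 mm behind it; z points along the fingers, y is the line along which they close (so a half turn about z gives the same grasp; the last joint's range is limited). The gripper opens to 92 mm and grips with 3 to 60 N. Pads are 20 mm wide; open, the fingers measure 128 mm over their backs; the gripper's body (75 mm by 189 mm) begins 69 mm behind the grasp point.
Start: joints at [-1.487, 0.158, 1.597, -0, 1.386, -0.21], TCP at [0.166, -0.55, 0.184] pointing down, gripper open.
Joint ranges: [-2.91, 2.91], [-0.94, 2.29], [0.18, 2.7], [-1.29, 4.43], [0.17, 2.64], [-3, 3]. Speed limits (rad/s): [2.57, 2.57, 3.14, 3.14, 3.14, 3.14].

INTERFACE

Orientations are given as a rotation vector (axis times angle).
In Python, from workcell import bot gives the robot as it stands. Calls block until the motion is done:
- bot.goto(position, orientation): joint-space move of the TCP to a pose.
- bot.line_to(position, rot=None, max_speed=0.15): straight line of the TCP; rot=None keeps the orientation; max_speed is the mean speed in m/s.
- bot.set_joints(angles): joint-space move.
- bot.set_gripper(opening, newtons=None): opening from 0.0 (shut) to 1.0 (fully open); newtons is the grip in N (None keeps the last); returns when the fingers have stopped.
- bot.hold(seconds).
- bot.inverse_kinematics(position, orientation): joint angles nearest the present ones, or None.
- bot.read_camera(name): name is "scene" or "top" or "wrist"; returns a dict with "pixels" (400x640x3 uint8, blue, green, red), "fx", "fy", "cx", "cy" (pixels), "R" (3x3) and "t" (3): a world point X has camera coordinates R X + t. Camera axes: x right, y down, z forward; pixel columns grow to the right and rows downward; lengths in m; the calibration is good to about 2 mm. A picture is of the moment at which its call begins. There is no depth.
A pose or a line that the arm cannot do raises bot.MotionError and nothing moves.
- bot.job_done(): hands the job in; it is judged then, once.
Readings, each from a call of its own:
- bot.current_clock(): time.
- bot.current_joints(): joint angles.
- bot.current_joint_vel(): joint speeds.
- bot.current_effort(): joint torques, N m.
- bot.current_ee_pos(): TCP position.
- bot.current_tool_rot(): TCP orientation.
- bot.current_contact_force(): force on the tool from outside, world axes, zero at the start.
- bot.current_ft_torque(): the same for the moment, N m.
- bot.current_opening(): opening from 0.0 (shut) to 1.0 (fully open).
- bot.current_grip_force(): force on a finger pad.
Only numpy, scipy, OpenCV 4.12 (cv2) and the standard library are available. Lean on these libraries where they do the work, as an engineer would, in place of code of your own. Each camera call takes 0.05 s, during which the arm holds its last target. There are 200 camera calls.

TASK

Take the small wooden tool tote by the grip block on its top, slide the open C under that block sideways onto the steel rod of the rail, near the middle between the two posts, and lower it until the tote hangs level with the rod home in the pocket behind the C's lip. Then let go. The rod can sit a little higher or lower in its slots, so feel for it: never press the tote against the rail with more than about 20 N, and leave the flask, the tin and the turned ornament where they are.

Things in the scene. Friction and masses are not known exactly. Their poses are not given: they have to be found in the camera images.
- tote: Loose wooden two-bay tool tray 70 (its x) x 90 (y) x 35 mm, about 0.2 to 0.35 kg, upright on the table. Origin: centre of the underside, z up; all its heights are from there. On its centre board stands an open metal C, 30 mm wide in y, built up around x = 0, its gap looking along the tote's +x. It is rigid.
- pocket (a point): On the tote, 82.5 mm high, x = y = 0: where the rod's axis lies when the tote hangs home, rod against the upper jaw's underside (88.5 mm high). The pocket is 15 mm long: from the C's back (inner face x = -7.5 mm) to the lip (x = 7.5 to 12.5 mm), which hangs from the jaw's tip, 80.5 to 88.5 mm high. While the rod passes the gap its axis is 8 to 11.5 mm below this point.
- shelf_tip (a point): On the tote, x = 32 mm, 65 mm high: the outer end of the top of the lower jaw, a level shelf 5 mm thick that runs from the C's back to here, 19.5 mm past the lip. The gap is 15.5 mm high, 65 to 80.5 mm, for a rod of 12 mm. With the rod outside the lip, above this shelf, the tote can be raised until the shelf touches the rod, to feel its height.
- grip (a point): On the tote, x = -2 mm, 119 mm high, inside the grip block: 16 mm (x = -10 to 6) x 30 mm (y), 93.5 to 131 mm high, on top of the upper jaw. Pinch it across y from above, fingertips no lower than 97 mm, so that they stay clear of the rod, which passes below.
- stand: Rail stand, fixed: plywood base 120 (x) x 360 (y) x 18 mm, two posts 34 x 22 mm, 215 mm high, at y = -150 and 150 mm; between them a level steel rod, 12 mm diameter, along the stand's y at x = 0. Origin: centre of the base's underside, z up. The tote goes on moving along the stand's +x, its own +x the same way, as the tote's gap then looks at the rod.
- rail_mid (a point): Nominal middle of the rod, 190 mm above the table. The rod sits in slots in the posts: the real one lies level, up to 10 mm higher or lower (unmeasured: feel for it), exact in the other directions. It keeps its height unless pushed with more than 60 N.
- flask: Bystander: drinks flask 66 mm in diameter, 200 mm high. Origin: centre of the underside.
- tin: Bystander: low dark tin 72 mm in diameter, 45 mm high. Origin: centre of the underside.
- bauble: Bystander: turned wooden tree ornament 52 mm in diameter, 76 mm high. Origin: centre of the underside.
Not all that is in view belongs to the job. Of the things that look like the tote, the middle-sized one is meant.

How it is judged:
On the way, in this order (a step that is already met when the one before it is completed fails the run):
1. the tote is lifted clear of the table (height (world z) of tote above 0.04 m), for 0.2 s.
2. the rod has come in through the gap to the back of the C (x of pocket in the frame of stand between -0.004 and 0.004 m and z of pocket in the frame of stand between 0.177 and 0.213 m), for 0.1 s.
At the end, for the whole second after the job is handed in: The tote hangs on the rod, at rest (slower than 30 mm/s) and let go, its weight on the rail: the pocket point is within 5.5 mm of the rod across it, at hanging height (177 to 202.5 mm above the table), within 50 mm of the rail's middle along it, and the tote leans less than 0.15 rad (x of pocket in the frame of stand between -0.0055 and 0.0055 m and y of pocket in the frame of stand between -0.05 and 0.05 m and z of pocket in the frame of stand between 0.177 and 0.2025 m and contact force between tote and stand above 1 N and angle between tote's own z axis and vertical below 0.15 rad and linear speed of tote below 0.03 m/s); the robot touches nothing.
It fails at once if the tote is pressed against the rail with more than 20 N (contact force between tote and stand above 20 N).
It fails at once if the flask is disturbed (moved over 20 mm) (distance of flask from where it was at the start of the episode above 0.02 m).
It fails at once if the tin is disturbed (moved over 20 mm) (distance of tin from where it was at the start of the episode above 0.02 m).
It fails at once if the turned ornament is disturbed (moved over 20 mm) (distance of bauble from where it was at the start of the episode above 0.02 m).
It also fails if it takes over 51 s, if anything falls off the work surface, if the arm or the gripper's body presses on something with over 40 N, if the wrist force passes 120 N, or if a joint passes its speed limit or range.

## Working session

There is one attempt and no reset: what is moved stays moved. The work goes in short steps, each a Python script; the robot and the scene stay as the last script left them, time stands still between calls to the robot, and variables do not carry over. Pictures are saved under pics/ and viewed, at most 10 in all, crops included, and the job is handed in when it is done.

```bash
ls; mkdir -p pics; python3 - <<'E'
from workcell import bot
import cv2
for n in("scene","top"):
    c=bot.read_camera(n); cv2.imwrite(f"pics/{n}0.png",c["pixels"])
    print(n,c["fx"],c["cx"],c["cy"],c["R"],c["t"])
print(bot.current_clock(),bot.current_tool_rot())
E
```

```text
pics
scene 388.4606762906421 322.4199497227767 198.68436620991437 [[ 0.35045325  0.93657949  0.00117855]
 [ 0.55755123 -0.20761545 -0.80376144]
 [-0.75254179  0.28233791 -0.59495055]] [-0.26920362 -0.17495771  1.3820197 ]
top 388.0628059222841 321.69927900850615 202.68607639088268 [[-0.13658805 -0.99061644 -0.00477145]
 [-0.96794897  0.13448425 -0.21210557]
 [ 0.21075695 -0.02435257 -0.97723511]] [0.14495974 0.55671351 0.94688063]
0.1 [-3.10614501e+00 -4.59573517e-01 -9.67444222e-05]
```

View pics/scene0.png

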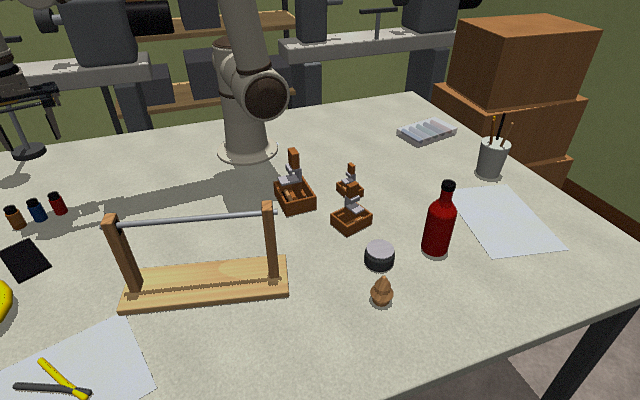

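View pics/top0.png

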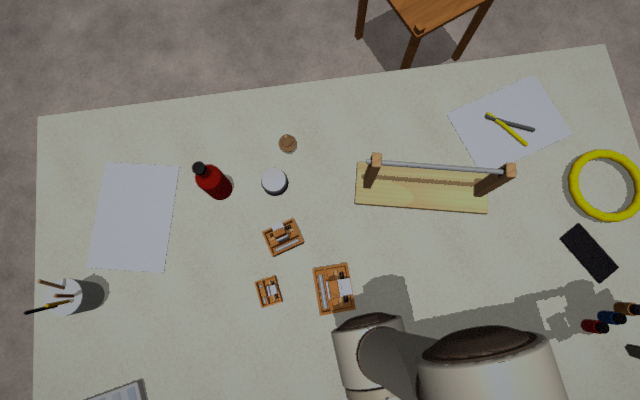

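Top view: three totes at about (283,237), (334,289) and (269,291), where (283,237) looks middle-sized. The stand is at (365–510,155–210), the flask at (213,180), the tin at (274,181) and the bauble at (288,143). In the scene view, the middle tote is at (350,215). Next I'll zoom in and measure.

```bash
cat > h.py <<'E'
import numpy as np, cv2
from workcell import bot
def ray(c,px,z):
    R,t=np.array(c["R"]),np.array(c["t"]); o=-R.T@t
    d=R.T@np.array([(px[0]-c["cx"])/c["fx"],(px[1]-c["cy"])/c["fy"],1]); return o+d*(z-o[2])/d[2]
def proj(c,X):
    v=np.array(c["R"])@np.array(X)+np.array(c["t"]); return np.array([c["fx"]*v[0]/v[2]+c["cx"],c["fy"]*v[1]/v[2]+c["cy"]])
E
python3 - <<'E'
from h import *
c=bot.read_camera("top"); p=c["pixels"]; s=bot.read_camera("scene")
hsv=cv2.cvtColor(p,cv2.COLOR_BGR2HSV)
for q in [(283,222),(334,310),(400,195),(375,160)]: print(q,hsv[q[1],q[0]])
m=cv2.inRange(hsv,(5,120,60),(17,255,255)); m[:120]=0
m=cv2.morphologyEx(m,cv2.MORPH_CLOSE,np.ones((5,5)))
for k in cv2.findContours(m,cv2.RETR_EXTERNAL,cv2.CHAIN_APPROX_SIMPLE)[0]:
    if cv2.contourArea(k)<150: continue
    b=cv2.boxPoints(cv2.minAreaRect(k)); w=np.array([ray(c,q,.035) for q in b])
    print("orange",b.round(1).tolist(),w[:,:2].mean(0).round(3),[round(float(np.linalg.norm(w[i]-w[i-1])),3) for i in (1,2)])
m=cv2.inRange(hsv,(15,60,120),(28,160,255)); m=cv2.morphologyEx(m,cv2.MORPH_OPEN,np.ones((3,3)))
k=max(cv2.findContours(m,cv2.RETR_EXTERNAL,cv2.CHAIN_APPROX_SIMPLE)[0],key=cv2.contourArea)
b=cv2.boxPoints(cv2.minAreaRect(k)); w=np.array([ray(c,q,.018) for q in b]); print("base",b.round(1).tolist(),w.round(3).tolist(),cv2.contourArea(k))
A=cv2.resize(p[210:320,250:365],None,fx=3.4,fy=3.4,interpolation=cv2.INTER_CUBIC)
B=cv2.resize(s["pixels"][140:250,260:375],None,fx=3.4,fy=3.4,interpolation=cv2.INTER_CUBIC)
cv2.imwrite("pics/crop1.png",np.hstack([A,B]))
E
```

```text
(283, 222) [ 14 117 150]
(334, 310) [ 11 177  69]
(400, 195) [ 29  72 162]
(375, 160) [ 17 116 162]
orange [[253.89999389648438, 281.20001220703125], [274.6000061035156, 275.20001220703125], [282.20001220703125, 301.5], [261.3999938964844, 307.5]] [0.368 0.233] [0.055, 0.068]
orange [[312.0, 268.29998779296875], [347.0, 262.29998779296875], [355.0, 308.70001220703125], [320.0, 314.79998779296875]] [0.352 0.067] [0.091, 0.117]
orange [[261.5, 231.39999389648438], [292.5, 217.6999969482422], [303.6000061035156, 242.5], [272.6000061035156, 256.29998779296875]] [0.5  0.18] [0.089, 0.072]
orange [[474.0, 194.0], [508.29998779296875, 161.89999389648438], [518.5, 172.8000030517578], [484.20001220703125, 204.89999389648438]] [ 0.565 -0.405] [0.135, 0.039]
orange [[359.70001220703125, 185.1999969482422], [373.20001220703125, 153.1999969482422], [383.5, 157.60000610351562], [370.0, 189.5]] [ 0.644 -0.079] [0.098, 0.03]
orange [[276.79998779296875, 146.39999389648438], [283.6000061035156, 132.8000030517578], [297.6000061035156, 139.8000030517578], [290.79998779296875, 153.39999389648438]] [0.756 0.138] [0.044, 0.044]
base [[353.8999938964844, 202.60000610351562], [357.1000061035156, 161.39999389648438], [490.1000061035156, 171.6999969482422], [486.8999938964844, 212.89999389648438]] [[0.569, -0.02, 0.018], [0.683, -0.047, 0.018], [0.603, -0.404, 0.018], [0.491, -0.369, 0.018]] 2434.5
```

View pics/crop1.png

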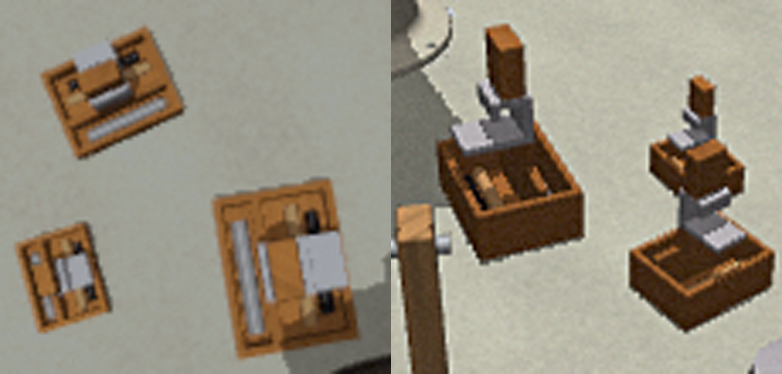

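The crop confirms it: the middle-sized tote is the one at (283,237), measuring 89x72 mm. Its shelf points up in the image, so its +x is roughly world +x. Next I'll triangulate the rod and move above the tote for a wrist view.

```bash
cat >> h.py <<'E'
from scipy.spatial.transform import Rotation as Ro
def down(psi): return (Ro.from_euler('z',psi)*Ro.from_euler('x',np.pi)).as_rotvec()
E
python3 - <<'E'
from h import *
c=bot.read_camera("top"); s=bot.read_camera("scene")
b=[[261.5,231.4],[292.5,217.7],[303.6,242.5],[272.6,256.3]]; w=[ray(c,q,.035) for q in b]
e=w[0]-w[1]; f=w[1]-w[2]; print("edges",e,f)
psi=np.arctan2(-e[0],e[1]); print("tote yaw",psi,np.arctan2(f[1],f[0]))
# rod line in each view: grey pixels centroids per column
def rodline(cam,x0,x1,y0,y1):
    hs=cv2.cvtColor(cam["pixels"],cv2.COLOR_BGR2HSV).astype(int); pts=[]
    for x in range(x0,x1,4):
        col=hs[y0:y1,x]; k=np.where((col[:,1]<28)&((col[:,0]>60)|(col[:,1]<15)))[0]
        if 2<=len(k)<14: pts.append((x,y0+k.mean()))
    pts=np.array(pts,np.float32); vx,vy,a,d=cv2.fitLine(pts,cv2.DIST_HUBER,0,.01,.01).ravel()
    r=(pts[:,1]-d)-(pts[:,0]-a)*vy/vx; print(len(pts),"resid",np.abs(r).mean(),"slope",vy/vx,"at",a,d)
    return np.array([vx,vy]),np.array([a,d])
lt=rodline(c,388,500,152,182); ls=rodline(s,122,262,205,236)
def plane(cam,l):
    o=-np.array(cam["R"]).T@np.array(cam["t"])
    p=[ray(cam,l[1]+k*l[0],.1)-o for k in(-50,50)]; n=np.cross(*p); n/=np.linalg.norm(n); return n,n@o
n1,d1=plane(c,lt); n2,d2=plane(s,ls)
dr=np.cross(n1,n2); dr/=np.linalg.norm(dr); 
P=np.linalg.lstsq(np.array([n1,n2,[0,1,0]]),np.array([d1,d2,-.21]),rcond=None)[0]
print("rod dir",dr,"yaw",np.arctan2(dr[1],dr[0])-np.pi/2,"point at y=-.21",P)
for z in(.18,.19,.2): print(z,ray(c,lt[1],z),[ray(c,lt[1]+k*lt[0],z)[:2].round(4) for k in(-50,50)])
x,y,z=bot.current_ee_pos(); bot.line_to([x,y,.34],max_speed=.2)
bot.goto([.5-.05*np.cos(psi),.18-.05*np.sin(psi),.3],down(psi))
print(bot.current_clock(),bot.current_joints())
k=bot.read_camera("wrist"); cv2.imwrite("pics/w1.png",k["pixels"]); print(k["fx"],k["cx"],k["cy"],k["R"],k["t"],bot.current_ee_pos())
E
```

```text
edges [-0.02500433  0.08490531  0.        ] [0.06902366 0.02072257 0.        ]
tote yaw 0.28640025010236153 0.29166237558863284
21 resid 0.7395421 slope 0.06796199 at 425.2 164.98215
35 resid 0.2598846 slope -0.08789288 at 182.4 219.13667
rod dir [-0.20913355 -0.97788392  0.00249069] yaw -3.3522821472529567 point at y=-.21 [ 0.58900323 -0.21        0.19691296]
0.18 [ 0.60120103 -0.18030184  0.18      ] [array([ 0.6254, -0.0669]), array([ 0.5772, -0.2931])]
0.19 [ 0.59839936 -0.177153    0.19      ] [array([ 0.6223, -0.0651]), array([ 0.5746, -0.2887])]
0.2 [ 0.59559768 -0.17400415  0.2       ] [array([ 0.6192, -0.0632]), array([ 0.5721, -0.2842])]
3.95 [ 9.88626081e-02 -1.40820842e-01  1.67292591e+00 -1.85571884e-04
  1.60942106e+00  1.38430408e+00]
276.6272387994216 321.1555052514766 200.45817540821474 [[ 2.81482845e-01 -9.59566157e-01 -4.44768391e-04]
 [-9.31679300e-01 -2.73413280e-01  2.39204640e-01]
 [-2.29654283e-01 -6.69176212e-02 -9.70969074e-01]] [0.03204285 0.41251288 0.61609817] [0.45232155 0.16530917 0.29999901]
```

View pics/w1.png

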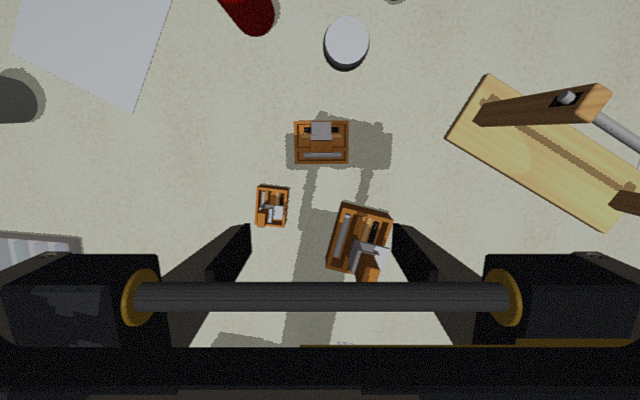

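The wrist view shows the tote at (321,142), square to the image, with the shelf pointing up (tool +x). I'll measure it here and compare with the top view.

```bash
python3 - <<'E'
from h import *
k=bot.read_camera("wrist"); p=k["pixels"]; hsv=cv2.cvtColor(p,cv2.COLOR_BGR2HSV)
m=cv2.inRange(hsv,(5,110,40),(20,255,255)); m[:105]=0; m[175:]=0; m[:,:280]=0; m[:,365:]=0
m=cv2.morphologyEx(m,cv2.MORPH_CLOSE,np.ones((5,5)))
c=max(cv2.findContours(m,cv2.RETR_EXTERNAL,cv2.CHAIN_APPROX_SIMPLE)[0],key=cv2.contourArea)
b=cv2.boxPoints(cv2.minAreaRect(c)); print(b.round(1).tolist())
w=np.array([ray(k,q,.035) for q in b]); print(w.round(4).tolist(),w.mean(0),[np.linalg.norm(w[i]-w[i-1]) for i in(1,2)])
e=w[1]-w[0];print(np.arctan2(e[1],e[0]))
print("tcp proj",proj(k,bot.current_ee_pos()))
cv2.imwrite("pics/w1c.png",cv2.resize(p[105:180,270:370],None,fx=7,fy=7,interpolation=cv2.INTER_CUBIC))
E
```

```text
[[294.0, 121.0], [348.0, 121.0], [348.0, 163.0], [294.0, 163.0]]
[[0.5214, 0.2321, 0.035], [0.5459, 0.1484, 0.035], [0.4815, 0.1278, 0.035], [0.4561, 0.2146, 0.035]] [0.50123267 0.18070363 0.035     ] [np.float64(0.0872224130909585), np.float64(0.06762758271701115)]
-1.2855058191623043
tcp proj [321.92660085 223.73417917]
```

View pics/w1c.png

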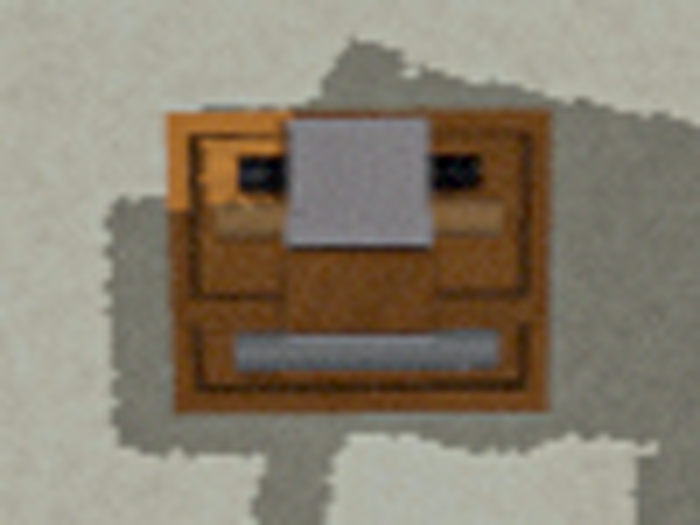

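Centre is (0.501,0.181) with yaw about 0.286, and both views agree. Grasping, lifting and carrying to the approach side.

```bash
cat >> h.py <<'E'
PS=-.2107; XS=np.array([np.cos(PS),np.sin(PS),0]); M=np.array([.589,-.21,0])
def tcp(x,pz):  # TCP for pocket at stand x, height pz (grip at tote x=-2, TCP 17.5 above pocket)
    return M+XS*(x-.002)+np.array([0,0,pz+.0175])
E
python3 - <<'E'
from h import *
psi=.286; g=np.array([.5012-.0019,.1807-.0006,.2])
bot.goto(g,down(psi)); g[2]=.1; bot.line_to(g,max_speed=.1)
print(bot.current_contact_force())
bot.set_gripper(0,40); print("open",bot.current_opening()*.092,bot.current_grip_force(),bot.current_contact_force(),bot.current_clock())
bot.line_to([g[0],g[1],.16],max_speed=.08); bot.hold(.3); print(bot.current_contact_force(),bot.current_ft_torque())
bot.line_to([g[0],g[1],.31],max_speed=.2)
a=tcp(-.13,.1825); bot.goto([a[0],a[1],.31],down(PS)); bot.hold(.2)
print(bot.current_clock(),bot.current_ee_pos(),bot.current_contact_force(),bot.current_grip_force())
k=bot.read_camera("wrist"); cv2.imwrite("pics/w2.png",k["pixels"])
E
```

```text
[0.13455156 0.1083222  0.26251567]
open 0.00019986885978165008 9.537550335199967 [-2.52905109 -8.24030755 18.60225132] 7.075
[ 0.26448263 -0.18376716 -0.51080696] [-0.00728953 -0.00783782 -0.06718129]
10.7417 [ 0.46027106 -0.18158441  0.31000892] [-0.11532099  0.4779306  -0.42621367] 0.0
```

View pics/w2.png

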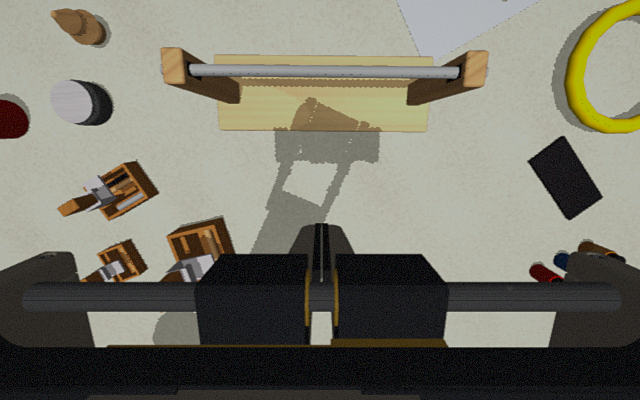

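The grasp missed: the fingers shut to 0 mm and nothing was lifted. The wrist view shows the tote still on the table at (110,190). Before retrying I'll check its present state.

```bash
python3 - <<'E'
from h import *
c=bot.read_camera("top"); s=bot.read_camera("scene"); p=c["pixels"]
hsv=cv2.cvtColor(p,cv2.COLOR_BGR2HSV)
m=cv2.inRange(hsv,(5,110,60),(17,255,255)); m[:200]=0; m[270:]=0; m[:,:245]=0; m[:,330:]=0
m=cv2.morphologyEx(m,cv2.MORPH_CLOSE,np.ones((5,5)))
k=max(cv2.findContours(m,cv2.RETR_EXTERNAL,cv2.CHAIN_APPROX_SIMPLE)[0],key=cv2.contourArea)
b=cv2.boxPoints(cv2.minAreaRect(k)); w=np.array([ray(c,q,.035) for q in b]); print(b.round(1).tolist(),w.mean(0).round(4),[np.linalg.norm(w[i]-w[i-1]).round(4) for i in (1,2)],[np.arctan2(*(w[i]-w[i-1])[1::-1]).round(3) for i in(1,2)])
A=cv2.resize(p[205:265,250:320],None,fx=5.5,fy=5.5,interpolation=cv2.INTER_CUBIC)
B=cv2.resize(s["pixels"][150:240,315:390],None,fx=5,fy=5,interpolation=cv2.INTER_CUBIC)[:450]
C=np.zeros((450,A.shape[1]+B.shape[1],3),np.uint8); C[:A.shape[0],:A.shape[1]]=A; C[:,A.shape[1]:]=B
cv2.imwrite("pics/chk.png",C)
E
```

```text
[[261.20001220703125, 232.10000610351562], [292.6000061035156, 217.60000610351562], [303.8999938964844, 242.10000610351562], [272.5, 256.5]] [0.5001 0.1804 0.035 ] [np.float64(0.0903), np.float64(0.0715)] [np.float64(-1.268), np.float64(-2.839)]
```

View pics/chk.png

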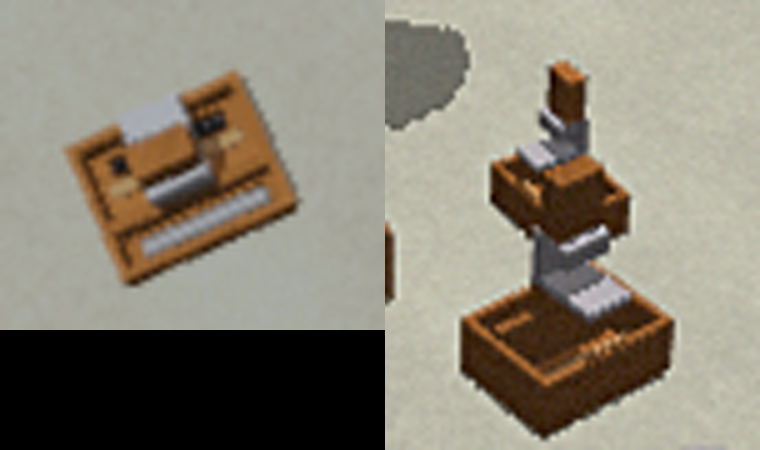

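The tote has not moved and stands upright at (0.500,0.180). I'll triangulate the block's top, then retry with the gripper closing in stages and readings at each one.

```bash
python3 - <<'E'
from h import *
c=bot.read_camera("top"); s=bot.read_camera("scene")
def rc(cam,px):
    o=ray(cam,px,1e-9); C=-np.array(cam["R"]).T@np.array(cam["t"]); d=o-C; return C,d/np.linalg.norm(d)
C1,d1=rc(c,(279.6,231.9)); C2,d2=rc(s,(353,184.4))
t=np.linalg.lstsq(np.c_[d1,-d2],C2-C1,rcond=None)[0]; print("blocktop",C1+d1*t[0],C2+d2*t[1])
bot.set_gripper(1.0); psi=.286; g=np.array([.4993,.1801,.31])
bot.goto(g,down(psi)); bot.line_to([g[0],g[1],.1],max_speed=.2); bot.hold(.1)
print(bot.current_clock(),bot.current_ee_pos(),bot.current_contact_force(),bot.current_opening())
for o in(.6,.4,.33,.25):
    bot.set_gripper(o,15); print(o,bot.current_opening(),bot.current_grip_force(),bot.current_contact_force().round(2),bot.current_clock())
    if bot.current_grip_force()>5: break
k=bot.read_camera("wrist"); cv2.imwrite("pics/w3.png",k["pixels"]); cv2.imwrite("pics/s3.png",bot.read_camera("scene")["pixels"][110:250,260:440].repeat(4,0).repeat(4,1))
E
```

```text
blocktop [0.50010946 0.17788171 0.12750423] [0.50161558 0.18191812 0.12811504]
15.0333 [0.50046209 0.18019504 0.10146047] [-0.62465045  0.40794499  0.90578509] 1.0012042380115451
0.6 0.6003962600066259 0.0 [-0.41 -0.58  0.73] 15.725
0.4 0.3982600203261706 0.0 [ 0.3  -0.58  0.  ] 16.1833
0.33 0.3268999952746377 0.4060678370296955 [ 0.94 -1.31  0.17] 16.4917
0.25 0.30908540870550877 15.001135021448135 [-0.06 -1.65  1.45] 16.7083
```

View pics/s3.png

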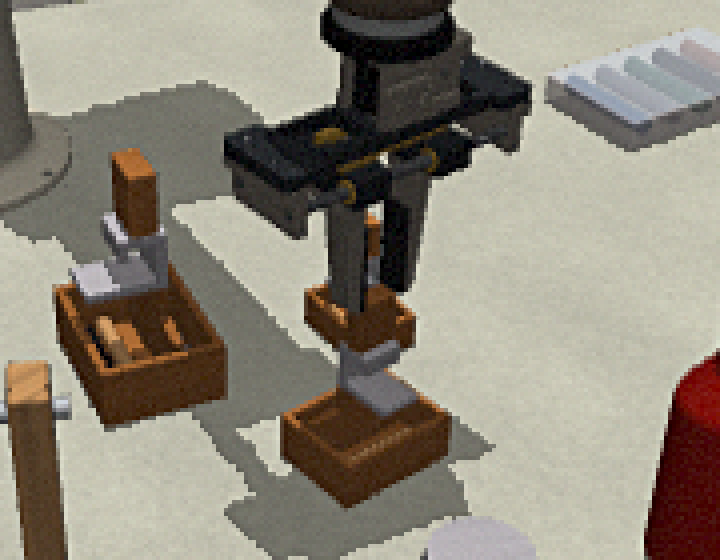

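The block is gripped now (28 mm, 15 N), but in this picture the fingertips (355,310) look high on the block. I'll check that against the projected TCP.

```bash
python3 - <<'E'
from h import *
s=bot.read_camera("scene"); e=np.array(bot.current_ee_pos()); print(e,bot.current_tool_rot(),down(.286),bot.current_opening(),bot.current_grip_force(),bot.current_contact_force())
u=np.array([-np.sin(.286),np.cos(.286),0]); x=np.array([np.cos(.286),np.sin(.286),0])
f=lambda X:((proj(s,X)-[260,110])*4).round(0)
for sg in(-1,1):print("finger tip inner, front corner",sg,f(e+sg*.015*u+.01*x),"outer front",f(e+sg*.03*u+.01*x),"inner back",f(e+sg*.015*u-.01*x))
t=np.array([.5005,.1804,0])
for z in(.131,.0935): print("block front corners",z,[f(t+sg*.015*u+.006*x+[0,0,z]) for sg in(-1,1)])
print("wrist tcp",proj(bot.read_camera("wrist"),e))
E
```

```text
[0.49936879 0.18001414 0.10008399] [3.10938346e+00 4.47670642e-01 1.28272284e-04] [3.10952614e+00 4.47718203e-01 2.74148332e-17] 0.3074381601655595 15.001476556062698 [-0.22646891 -1.08870216  0.90600261]
finger tip inner, front corner -1 [358. 348.] outer front [340. 356.] inner back [338. 333.]
finger tip inner, front corner 1 [394. 331.] outer front [411. 323.] inner back [373. 317.]
block front corners 0.131 [array([357., 306.]), array([394., 290.])]
block front corners 0.0935 [array([355., 354.]), array([390., 338.])]
wrist tcp [321.97808013 223.73209567]
```

View pics/w3.png

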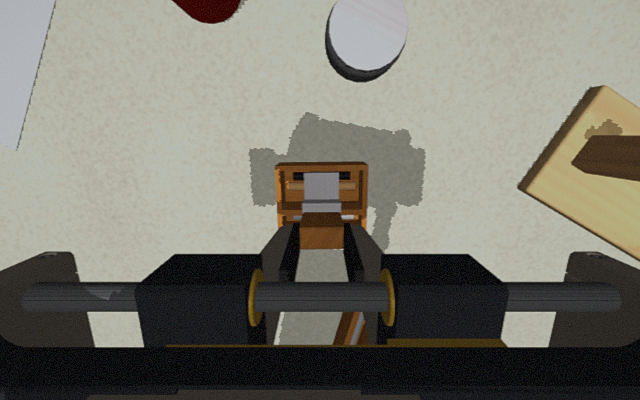

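```bash
python3 - <<'E'
from h import *
k=bot.read_camera("wrist"); e=np.array(bot.current_ee_pos()); u=np.array([-np.sin(.286),np.cos(.286),0]); x=np.array([np.cos(.286),np.sin(.286),0])
t=np.array([.5005,.1804,0])
for z in(.131,.0935):
  for xx in(-.01,.006): print("block",z,xx,[proj(k,t+sg*.015*u+xx*x+[0,0,z]).round(0) for sg in(1,-1)])
for dz in(0,.027):
  for xx in(-.01,.01): print("tip",dz,xx,[proj(k,e+sg*.015*u+xx*x+[0,0,dz]).round(0) for sg in(1,-1)])
im=cv2.imread("pics/w3.png"); s=bot.read_camera("scene")["pixels"]
h=cv2.cvtColor(im,cv2.COLOR_BGR2HSV); print("wrist col321",[(r,*h[r,321]) for r in range(200,256,3)])
print("finger col288",[(r,*im[r,288]) for r in range(212,260,4)])
for cx,cy in((347,0),(401,0)):
  c=260+cx//4; print("scene col",c,[(r,*s[r,c]) for r in range(110+250//4,110+365//4,2)])
E
```

```text
block 0.131 -0.01 [array([299., 252.]), array([345., 252.])]
block 0.131 0.006 [array([299., 229.]), array([345., 229.])]
block 0.0935 -0.01 [array([303., 232.]), array([341., 232.])]
block 0.0935 0.006 [array([303., 212.]), array([341., 212.])]
tip 0 -0.01 [array([302., 236.]), array([341., 236.])]
tip 0 0.01 [array([302., 211.]), array([342., 211.])]
tip 0.027 -0.01 [array([300., 251.]), array([344., 251.])]
tip 0.027 0.01 [array([299., 222.]), array([345., 222.])]
wrist col321 [(200, np.uint8(130), np.uint8(11), np.uint8(72)), (203, np.uint8(143), np.uint8(9), np.uint8(109)), (206, np.uint8(170), np.uint8(6), np.uint8(122)), (209, np.uint8(165), np.uint8(8), np.uint8(127)), (212, np.uint8(5), np.uint8(72), np.uint8(78)), (215, np.uint8(8), np.uint8(138), np.uint8(59)), (218, np.uint8(16), np.uint8(216), np.uint8(59)), (221, np.uint8(12), np.uint8(132), np.uint8(58)), (224, np.uint8(15), np.uint8(168), np.uint8(56)), (227, np.uint8(15), np.uint8(218), np.uint8(82)), (230, np.uint8(13), np.uint8(175), np.uint8(111)), (233, np.uint8(15), np.uint8(179), np.uint8(107)), (236, np.uint8(
[... 1742 characters left out ...]
nt8(15)), (174, np.uint8(20), np.uint8(16), np.uint8(20)), (176, np.uint8(0), np.uint8(9), np.uint8(5)), (178, np.uint8(19), np.uint8(16), np.uint8(15)), (180, np.uint8(17), np.uint8(14), np.uint8(17)), (182, np.uint8(0), np.uint8(0), np.uint8(0)), (184, np.uint8(196), np.uint8(208), np.uint8(206)), (186, np.uint8(67), np.uint8(112), np.uint8(165)), (188, np.uint8(20), np.uint8(27), np.uint8(50)), (190, np.uint8(35), np.uint8(65), np.uint8(104)), (192, np.uint8(31), np.uint8(49), np.uint8(70)), (194, np.uint8(0), np.uint8(32), np.uint8(63)), (196, np.uint8(18), np.uint8(33), np.uint8(58)), (198, np.uint8(158), np.uint8(172), np.uint8(170)), (200, np.uint8(184), np.uint8(203), np.uint8(203))]
```

Both views agree: the physical fingertips sit about 25 mm above the reported TCP. That explains the slip, since only the top 4 mm of the block was pinched. I'll regrasp 24 mm lower, checking force on the way down.

```bash
python3 - <<'E'
from h import *
bot.set_gripper(.55,15); b0=np.array(bot.current_contact_force())
for z in(.092,.084,.0765):
    bot.line_to([.4993,.1801,z],max_speed=.05); f=np.array(bot.current_contact_force())-b0; print(z,f.round(2))
    if f[2]>3: break
s=bot.read_camera("scene")["pixels"]; print([(r,*s[r,346].tolist()) for r in range(186,206,2)])
bot.set_gripper(.2,15); bot.set_gripper(.2,35); print(bot.current_opening(),bot.current_grip_force(),bot.current_contact_force())
x,y,z=bot.current_ee_pos(); bot.line_to([x,y,z+.06],max_speed=.08); bot.hold(.3)
print(bot.current_opening(),bot.current_grip_force(),bot.current_contact_force(),bot.current_ee_pos(),bot.current_clock())
cv2.imwrite("pics/w4.png",bot.read_camera("wrist")["pixels"]); cv2.imwrite("pics/s4.png",bot.read_camera("scene")["pixels"][90:240,260:440].repeat(4,0).repeat(4,1))
E
```

```text
0.092 [-0.21  0.45  1.21]
0.084 [-0.41 -0.76  0.31]
0.0765 [ 0.   -0.47  0.12]
[(186, 41, 49, 48), (188, 38, 40, 45), (190, 31, 29, 30), (192, 18, 17, 14), (194, 24, 19, 16), (196, 7, 0, 3), (198, 70, 67, 67), (200, 73, 66, 72), (202, 75, 70, 73), (204, 72, 69, 71)]
0.32475849061865664 34.99717175960541 [-0.24909196 -0.79152815  1.82365299]
0.32089721887908784 34.99541938304901 [ 0.10853354  0.11180986 -1.7210571 ] [0.49912947 0.17999348 0.13619572] 20.3417
```

The grasp is good: 29.9 mm opening, about 0.22 kg. Now carry it over and feel for the rod.

```bash
cat >> h.py <<'E'
def tcp(x,pz): return M+XS*(x-.002)+np.array([0,0,pz-.006])
def F(n=6):
    r=[]
    for _ in range(n): bot.hold(.01); r.append(bot.current_contact_force())
    return np.mean(r,0)
E
python3 - <<'E'
from h import *
x,y,z=bot.current_ee_pos(); bot.line_to([x,y,.28],max_speed=.25)
a=tcp(-.12,.188); bot.goto([a[0],a[1],.28],down(PS)); bot.line_to(a,max_speed=.15); bot.line_to(tcp(-.05,.188),max_speed=.1)
bot.hold(.15); b=F(10); print("base",b,bot.current_clock())
bot.line_to(tcp(-.024,.188),max_speed=.06); bot.hold(.1); f=F()-b; print("at -24",f,bot.current_clock(),bot.current_ee_pos()-tcp(-.024,.188))
if np.abs(f).max()<2.5:
    pz=.188
    while pz<.222:
        pz+=.0008; bot.line_to(tcp(-.024,pz),max_speed=.012); f=F(4)-b
        if f[2]<-2: f=F(6)-b; print("hit?",pz,f,bot.current_ee_pos()[2]+.006)
        if f[2]<-2: break
    else: print("none")
    print(pz,f,bot.current_clock(),bot.current_opening())
    cv2.imwrite("pics/s5.png",bot.read_camera("scene")["pixels"][180:330,90:310].repeat(3,0).repeat(3,1))
np.save("b.npy",b)
E
```

```text
base [-0.1911711   0.08543127 -2.13809463] 24.4167
at -24 [ 0.05751555 -0.16345841 -0.01494367] 25.15 [-2.22979501e-04  1.07440742e-04 -1.51387066e-05]
hit? 0.20799999999999988 [ 2.60609446 -1.07165815 -8.48273216] 0.2070417283538212
0.20799999999999988 [ 2.60609446 -1.07165815 -8.48273216] 32.2833 0.32502305164047735
```

Contact with the shelf at pocket height ≈ 0.207 puts the rod axis at about 0.1955, which matches the triangulated 0.197. Back off to mid-gap, slide in, feel for the back of the C, then lower.

```bash
cat > run.py <<'E'
from h import *
b=np.load("b.npy"); pz=.2050
def step(x,z,v=.012):
    bot.line_to(tcp(x,z),max_speed=v); f=F(3)-b; return f@XS,f[2]
print("off",step(-.024,pz),bot.current_clock())
for x in(-.0205,-.019,-.0175,-.016):
    r=step(x,pz)
    if max(map(abs,r))>3: print("blocked",x,r); raise SystemExit
print("past lip",r); print("in",step(-.004,pz,.04),bot.current_clock())
x=-.004
while x<.006:
    x+=.0008; r=step(x,pz)
    if r[0]<-2: break
    if abs(r[1])>4: print("z force",x,r); raise SystemExit
print("back",x,r,bot.current_clock())
if r[0]>=-2: raise SystemExit
xc=x-.0018; print(step(xc,pz))
z=.1985; print("low",step(xc,z,.03))
while z>.188:
    z-=.0007; r=step(xc,z)
    if r[1]>1.7: break
print("seat",xc,z,r,bot.current_clock())
if r[1]>1.7 and abs(r[0])<4:
    bot.set_gripper(.6); p=np.array(bot.current_ee_pos()); print("released",bot.current_clock())
    bot.line_to(p+[0,0,.09],max_speed=.15); print(bot.current_clock())
    cv2.imwrite("pics/s6.png",bot.read_camera("scene")["pixels"][170:320,90:310].repeat(3,0).repeat(3,1))
E
python3 run.py
```

```text
off (np.float64(-0.2480862899206637), np.float64(-0.25956075910261545)) 32.7583
past lip (np.float64(0.6360411996397028), np.float64(0.3160504895172007))
in (np.float64(0.17422010140966365), np.float64(0.3061138199250133)) 34.6
back 0.0007999999999999998 (np.float64(-4.288641247209269), np.float64(1.8993490345418098)) 36.25
(np.float64(0.14812002285410203), np.float64(-0.15665789270210873))
low (np.float64(-0.106159334749368), np.float64(-0.06903218091595997))
seat -0.001 0.19499999999999998 (np.float64(0.24723307173661488), np.float64(2.1396024339743107)) 38.3417
released 38.8917
39.6417
```

View pics/s6.png

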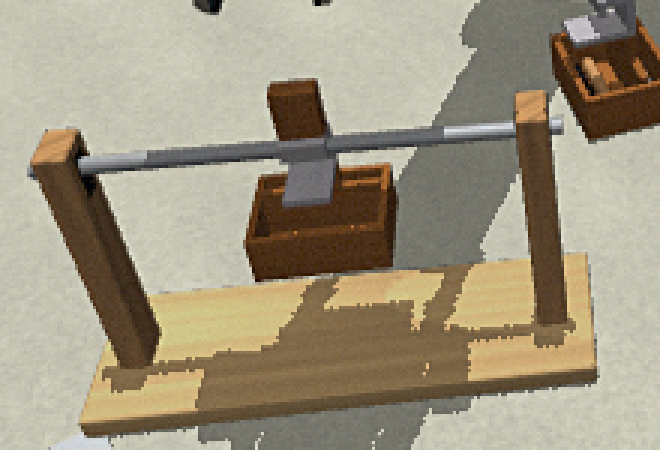

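The tote hangs on the rod at (305,150), close to mid-span between the posts (75,160) and (530,125). It is level and the gripper is clear of it.

```bash
python3 -c "
from h import *
print(bot.job_done(),bot.current_clock())"
```

```text
the job is handed in; nothing more can be done
the job is handed in; nothing more can be done
```

The tote hangs level on the rod near mid-span, released with the gripper clear, and the job was handed in at about 40 s of the 51 s limit; the judge's verdict was not returned.

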